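# Shut and pin a clamshell jig on a watchmaker's inspection bench

### The job

Swing the upper half of the clamshell jig down until it is fully shut over the watch ring, then take the pin with the tall straight grip out of the wooden rack and push it down through the aligned holes of both halves until its collar sits on the upper half. Finish holding: keep the pin gripped and keep pushing it down firmly, so that the halves stay pressed shut; do not let go. Leave the other two pins in the rack and everything else on the bench where it is.

Things in the scene. Friction and masses are not known exactly. Their poses are not given: they have to be found in the camera images.
- jig: Clamshell jig, fixed. Lower half: aluminium block 110 (x) x 120 (y) x 30 mm high on a 150 x 50 x 8 mm foot; origin at the centre of its underside, z up. The upper half is hinged at its +y edge (axis along x, at y = +55 mm, 30 mm above the bench) and swings down towards -y. A brass watch ring (36 mm) lies on the lower half; the pin hole is on the -y side.
- jig_hole (a point): Centre of the mouth of the pin hole in the lower half's top face (30 mm above the bench, at own x = 0, y = -42 mm of the jig). Hole 14.5 mm in diameter, vertical, right through the block, chamfered 2 mm. Axes as the jig's.
- leaf (a joint): Angle of the jig's upper half, rad: 0 = fully shut, flat on the lower half; grows as it opens (1.57 = upright). Starts 0.7 to 1.25. Stiff hinge: it stays where left; 2 to 4 N at the tab move it. The upper half is a steel plate 100 wide x 112 long x 10 mm thick with a 46 mm round window (centre 47 mm from the hinge axis), a pin hole and a thumb tab.
- leaf_hinge (a point): On the hinge axis, mid-width, in the upper half's own frame: own x along the axis, own -y from the hinge towards the tab, own z out of the outer face (up when shut). The plate's inner face contains the axis (own z = 0), its outer face is at own z = 10 mm.
- leaf_tab (a point): Centre of the outer face of the thumb tab at the free end of the upper half, 129 mm from the hinge axis; the tab is 36 mm wide, sticks out 24 mm beyond the plate and is 8 mm thick. 40 mm above the bench when shut. Axes as leaf_hinge.
- leaf_hole (a point): Centre of the mouth of the pin hole in the upper half's outer face, 97 mm from the hinge axis; hole 14.5 mm in diameter, chamfered 2 mm. When shut it is straight above jig_hole, 40 mm above the bench.
- rack: Wooden pin rack, fixed: 55 (own x) x 170 (own y) x 45 mm high, origin at the centre of its underside. Three 14.5 mm holes in a row along own y at -55, 0 and +55 mm; in each stands a steel pin, its collar resting on the rack's top. Which pin is in which hole varies.
- pin: The jig's pin, steel, upright, 81 mm tall, about 70 g, origin at the centre of its foot. From the foot: shank 12 mm across, 36 mm long, foot tapered over 4 mm; collar 28 mm across, 5 mm thick; straight round grip 14 mm across, 40 mm tall, flat top (tallest and only straight head of the three). Its foot is 9 mm above the bench in the rack, 4 mm when seated in the shut jig.
- pin_tip (a point): Centre of the pin's foot (same place as the origin of pin).
- pin_collar (a point): Centre of the underside of the pin's collar, 36 mm above its foot. Seated, it meets leaf_hole. Once seated, the pin is to be pressed down with at least 4 N; about 10 N is plenty.
- pin_grip (a point): Centre of the pin's straight grip, 63 mm above its foot and 22 mm above the collar's top.
- ballpin: Another steel pin in the rack, with the same shank and collar but a 22 mm round ball head, 67 mm tall. To be left in the rack.
- flatpin: Another steel pin in the rack, with the same shank and collar but a low flat 30 mm disc head, 54 mm tall. To be left in the rack.
- loupe: Black eye loupe, 42 mm across, 32 mm high. Bystander.
- calculator: Black calculator 135 x 85 x 17 mm. Bystander.
- dish: Steel dish 90 mm across, 22 mm high. Bystander.
- micrometer: Small micrometer lying flat, about 125 x 50 x 16 mm. Bystander.
- tweezers: Steel tweezers lying flat, 110 mm long. Bystander.
- oiler: Amber glass jar 34 mm across, 60 mm high. Bystander.

How it is judged:
On the way, in this order (a step that is already met when the one before it is completed fails the run):
1. the upper half is fully shut (value of joint leaf below 0.03 rad), for 0.2 s.
2. the pin stands through the upper hole and into the lower one, the halves shut (value of joint leaf below 0.03 rad and z of pin_tip in the frame of jig below 0.022 m and horizontal distance between pin_tip and jig_hole below 0.006 m), for 0.1 s.
At the end, for the whole second after the job is handed in: Upper half shut (0.03 rad); pin through both holes, collar within 3 mm of seated, within 5 mm of the hole axis, upright within 0.1 rad, at rest; fingers still grip the pin (over 3 N) and the pin is pressed onto the jig with more than 4 N (value of joint leaf below 0.03 rad and z of pin_tip in the frame of jig below 0.007 m and horizontal distance between pin_tip and jig_hole below 0.005 m and horizontal distance between pin_collar and leaf_hole below 0.005 m and angle between pin's own z axis and vertical below 0.1 rad and contact force between the fingers and pin above 3 N and contact force between pin and jig above 4 N and linear speed of pin below 0.02 m/s); the arm keeps its last pose, push and grip.
It fails at once if another pin is moved by more than 20 mm (distance of any of ballpin, flatpin from where it was at the start of the episode above 0.02 m).
It fails at once if a bystander is moved by more than 30 mm (distance of any of loupe, calculator, dish, micrometer, tweezers, oiler from where it was at the start of the episode above 0.03 m).
It also fails if it takes over 54 s, if anything falls off the work surface, if the arm or the gripper's body presses on something with over 40 N, if the wrist force passes 120 N, or if a joint passes its speed limit or range.

### The arm

A 6-joint arm with a two-finger parallel gripper is mounted at the origin on the work surface. World frame = base frame: x ahead of the robot, y to its left, z up, the work surface at z = 0. Lengths are in m, angles in rad, forces in N, time in s.
With the tool pointing down it reaches from about 0.35 to 0.8 m from the base axis. Payload 7.3 kg.
Tool frame: the origin (TCP) lies between the finger pads; the fingertips stand 25 mm ahead of it and the grasp point (between the pads) lies 6 mm ahead of it (r.tip_extent is the distance from the TCP to the fingertips, in m); z points along the fingers, y is the line along which they close (so a half turn about z gives the same grasp; the last joint's range is limited). The gripper opens to 85 mm and grips with 20 to 120 N. Pads are 22 mm wide; open, the fingers measure 114 mm over their backs; the gripper's body (76 mm by 85 mm) begins 54 mm behind the grasp point. The pads swing forward as they close: fully open they stand 13 mm farther back than shut.
Start: joints at [-1.248, 0.342, 1.524, -0, 1.275, -0.146], TCP at [0.237, -0.468, 0.256] pointing down, gripper open.
Joint ranges: [-2.53, 2.53], [-0.77, 2.02], [0.04, 2.7], [-1, 4.14], [0.28, 2.66], [-3.11, 3.11]. Speed limits (rad/s): [2.57, 2.57, 3.14, 3.14, 3.14, 3.14].

### API

Orientations are given as a unit quaternion [x, y, z, w].
In Python, from workcell import r, command_gripper, optics gives the robot as it stands. The module is installed in compiled form; this text tells all that it offers. Calls block until the motion is done:
- r.reach(position, orientation): joint-space move of the TCP to a pose.
- r.move_straight(position, orientation=None, speed=0.15, max_force=None): straight line of the TCP; orientation=None keeps the orientation; speed is the mean speed in m/s. With max_force (N) it stops when the force on the tool has changed by that much, and returns True; else False.
- r.movej(angles): joint-space move.
- command_gripper(opening, force=None): finger opening in m; force is the grip in N (None keeps the last); returns when the fingers have stopped.
- r.hold(seconds).
- r.solve_ik(position, orientation): joint angles nearest the present ones, or None.
- r.read_state(): the state.
- optics.get_image(name): name is "scene" or "top" or "wrist"; returns (picture, depth): 420x560x3 uint8, red, green, blue; 420x560 float32, m along the optical axis (not along the pixel's ray), 0 where there is no reading.
- optics.camera_model(name): a dict with "K" (3x3 intrinsics, pixels), "k1" (the pictures are not rectified: a ray, as slopes to the right and down, at radius r is drawn at 1 + k1 r^2 times it, then the intrinsics apply), "R" (3x3) and "t" (3): a world point X has camera coordinates R X + t; the wrist camera has in their place "tool_from_camera" (4x4, takes a point from camera to tool coordinates, whose origin is the TCP and whose axes are the flange's). Camera axes: x right, y down, z forward; pixel columns grow to the right and rows downward; lengths in m; the calibration is good to about 2 mm. A picture is of the moment at which its call begins: read the wrist's pose just before it. camera_model takes no time and is no camera call.
A pose or a line that the arm cannot do raises r.PlanningError and nothing moves.
- r.finish_job(): hands the job in; it is judged then, once.
The state is a dict: "time_s": time; "joint_positions": joint angles; "dq": joint speeds; "tau": joint torques, N m; "eef_pos": TCP position; "eef_rot": TCP orientation; "contact_force": force on the tool from outside, world axes, zero at the start; "torque": the same for the moment, N m; "grip_width": finger opening in m; "grip_force": force on a finger pad.
Only numpy, scipy, OpenCV 4.12 (cv2) and the standard library are available. Lean on these libraries where they do the work, as an engineer would, in place of code of your own. Each camera call takes 0.05 s, during which the arm holds its last target. There are 200 camera calls.

## Working session

There is one attempt and no reset: what is moved stays moved. The work goes in short steps, each a Python script; the robot and the scene stay as the last script left them, time stands still between calls to the robot, and variables do not carry over. Pictures are saved under pics/ and viewed, at most 10 in all, crops included, and the job is handed in when it is done.

```bash
mkdir -p pics; cat > h.py <<'E'
import numpy as np, cv2
from workcell import r, command_gripper, optics
def cloud(name):
    s=r.read_state(); img,d=optics.get_image(name); m=optics.camera_model(name)
    K=np.array(m["K"]); h,w=d.shape
    u,v=np.meshgrid(np.arange(w),np.arange(h))
    p=cv2.undistortPoints(np.stack([u,v],-1).reshape(-1,1,2).astype(float),K,np.array([m["k1"],0,0,0.]))
    p=p.reshape(h,w,2); P=np.concatenate([p*d[...,None],d[...,None]],-1)
    if "R" in m: X=(P-np.array(m["t"]))@np.array(m["R"])
    else:
        from scipy.spatial.transform import Rotation as R
        T=np.array(m["tool_from_camera"]); X=(P@T[:3,:3].T+T[:3,3])@R.from_quat(s["eef_rot"]).as_matrix().T+np.array(s["eef_pos"])
    X[d==0]=np.nan
    return img,X
E
python3 - <<'E'
from h import *
for n in("scene","top"):
    i,X=cloud(n); cv2.imwrite(f"pics/{n}.png",i[...,::-1]); np.savez(n,i=i,X=X)
    m=optics.camera_model(n); print(n,-np.array(m["R"]).T@np.array(m["t"]),np.array(m["K"])[0,0],m["k1"])
print(r.read_state())
E
```

```text
scene [1.20809708 0.81004015 0.81007426] 412.00853497175876 0.041050663207518955
top [0.47535823 0.03622178 1.03147439] 418.1451415070568 0.030193624380323126
{'time_s': 0.1, 'joint_positions': array([-1.24799205e+00,  3.42645948e-01,  1.52491761e+00,  1.28346678e-06,
        1.27538115e+00, -1.45999232e-01]), 'dq': array([ 0.00044043, -0.00215506, -0.00154217, -0.00010075, -0.00081439,
       -0.00127511]), 'tau': array([ 3.21481893e-03, -4.34446192e+01, -2.46491325e+01, -5.09121764e-05,
        4.66821759e-03,  4.15703354e-06]), 'eef_pos': array([ 0.23712427, -0.4680441 ,  0.25570046]), 'eef_rot': array([ 9.72653286e-01,  2.32260908e-01, -5.90732365e-05, -6.73440935e-04]), 'contact_force': array([ 0.12162688, -0.22598942, -1.09007624]), 'torque': array([ 0.01293856, -0.00047622,  0.00221012]), 'grip_force': 0.0, 'grip_width': 0.08523915254183745}
```

View pics/scene.png

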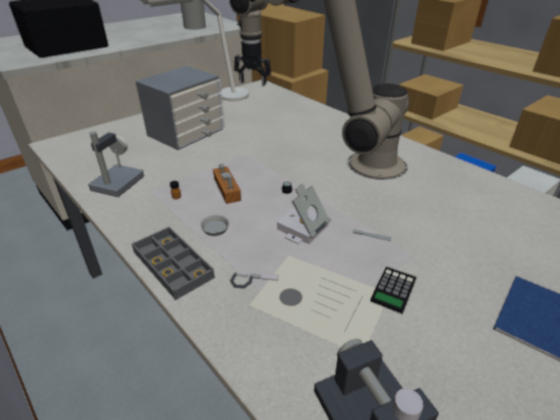

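View pics/top.png

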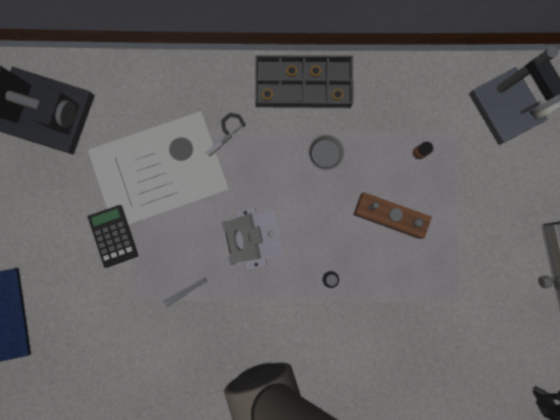

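The top view shows the jig at about (245,240) with its tab toward the right, the rack at (393,215), the loupe at (331,280) and the oiler at (423,150). Next I'll look at crops and the point clouds.

```bash
python3 - <<'E'
from h import *
z=np.load("top.npz");i,X=z["i"],z["X"]
a=cv2.resize(i[190:285,205:300],None,fx=4,fy=4,interpolation=2);b=cv2.resize(i[180:250,345:440],None,fx=4,fy=4,interpolation=2)
c=np.zeros((380,760,3),np.uint8);c[:, :380]=a;c[:280,380:]=b
cv2.imwrite("pics/crop.png",np.clip(c[...,::-1]*1.6,0,255).astype(np.uint8))
def rect(sub,lo,hi):
    S=X[sub]; M=(S[...,2]>lo)&(S[...,2]<hi); P=S[M]; return cv2.minAreaRect(P[:,:2].astype(np.float32)),len(P)
R=np.s_[180:250,345:440]; J=np.s_[190:285,205:300]
print("rack",rect(R,.038,.051)); print("bench z",np.nanmedian(X[...,2]))
S=X[R]
for lo in(.052,.06,.07,.08):
    m=((S[...,2]>lo)).astype(np.uint8);n,l=cv2.connectedComponents(m)
    print(lo,[(S[l==k].mean(0).round(4),int((l==k).sum()),S[l==k][:,2].max().round(3)) for k in range(1,n)])
S=X[J]
print("low",rect(J,.024,.034)); print("foot",rect(J,.004,.014))
M=S[...,2]>.036;P=S[M];c=P.mean(0);n=np.linalg.svd(P-c)[2][2];d=abs((P-c)@n);P=P[d<.006];c=P.mean(0);n=np.linalg.svd(P-c)[2][2];n*=np.sign(n[2])
print("leaf",c,n,len(P),"angle",np.arccos(n[2]),P.min(0),P.max(0), "rms",((P-c)@n).std())
E
```

```text
rack (((0.5463125705718994, -0.23316772282123566), (0.17174094915390015, 0.05594336614012718), 70.28087615966797), 1450)
bench z 0.00017008008437809912
0.052 [(array([ 0.564 , -0.1788,  0.0809]), 50, np.float64(0.093)), (array([ 0.5464, -0.2317,  0.063 ]), 131, np.float64(0.067)), (array([ 0.5276, -0.2816,  0.0722]), 70, np.float64(0.079))]
0.06 [(array([ 0.5639, -0.179 ,  0.0833]), 46, np.float64(0.093)), (array([ 0.5465, -0.2319,  0.0633]), 123, np.float64(0.067)), (array([ 0.5276, -0.2816,  0.0722]), 70, np.float64(0.079))]
0.07 [(array([ 0.5644, -0.1796,  0.0874]), 37, np.float64(0.093)), (array([ 0.5276, -0.2827,  0.0739]), 52, np.float64(0.079))]
0.08 [(array([ 0.5645, -0.1802,  0.0891]), 32, np.float64(0.093))]
low (((0.4909517168998718, 0.1011972576379776), (0.10978172719478607, 0.1289038062095642), 12.598166465759277), 1109)
foot (((0.4936891496181488, 0.10386211425065994), (0.22997094690799713, 0.23194560408592224), 0.3750850260257721), 491)
leaf [0.48745369 0.11712781 0.09529927] [-0.17539069  0.79571802  0.57971626] 1216 angle 0.9524159094196847 [0.4305789  0.072724   0.03612163] [0.54043384 0.17069396 0.15169957] rms 0.0017385173465607224
```

View pics/crop.png

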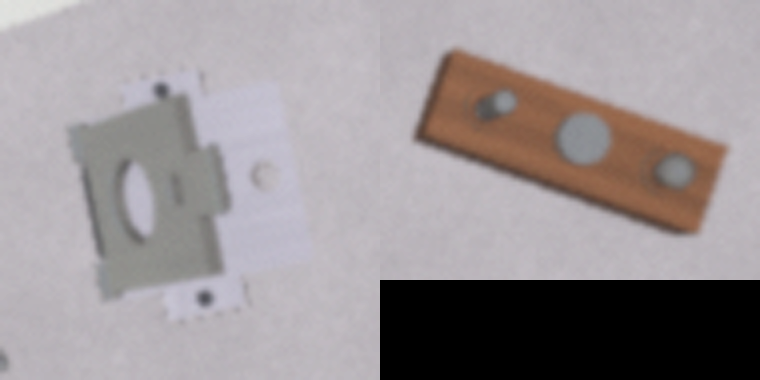

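The crop shows the straight-grip pin at the left end of the rack, around (500,100) in the crop. The jig hole is at crop (265,177), which is full-image (271.25,234.25). I'll compute the jig pose and close the leaf.

```bash
cat >> h.py <<'E'
def down(psi):  # tool down, closing line at angle psi
    a=(psi+np.pi/2)/2
    while a>np.pi/2: a-=np.pi
    return np.array([np.cos(a),np.sin(a),0,0])
def best(p,psi):  # nearest of the two equivalent grasps
    q0=np.array(r.read_state()["joint_positions"]); c=[]
    for k in(0,np.pi):
        a=(psi+k+np.pi/2)/2; q=np.array([np.cos(a),np.sin(a),0,0]); s=r.solve_ik(p,q)
        if s is not None: c.append((np.abs(np.array(s)-q0).max(),k,q))
    return min(c,key=lambda t:t[0])[2]
def ray(name,u,v,z):
    m=optics.camera_model(name);K=np.array(m["K"])
    p=cv2.undistortPoints(np.array([[[u,v]]],float),K,np.array([m["k1"],0,0,0.]))[0,0]
    R=np.array(m["R"]);c=-R.T@np.array(m["t"]);d=R.T@np.array([*p,1]);return c+d*(z-c[2])/d[2]
YAW=np.deg2rad(12.5); JX=np.array([np.cos(YAW),np.sin(YAW),0]);JY=np.array([-np.sin(YAW),np.cos(YAW),0])
E
python3 - <<'E'
from h import *
h=ray("top",270.9,233.9,.03); h[2]=0
o=h+.042*JY; print("hole",h,"jig",o,"tip",r.tip_extent)
c=np.array([0.48745369,0.11712781,0.09529927]);n=np.array([-0.17539069,0.79571802,0.57971626])
hg=o+.055*JY+[0,0,.03]; print("plane dist of hinge (exp -.01)",(hg-c)@n)
z=np.load("top.npz");S=z["X"][190:285,205:300].reshape(-1,3)
L=S[(S[:,2]>.026)&(S[:,2]<.034)]-o
print("block x",np.percentile(L@JX,[1,99]),"y min",np.percentile(L@JY,[1,3]))
P=S[S[:,2]>.1]-o; print("tab x", np.percentile(P[P[:,2]>.135]@JX,[2,98]), "ztop",P[:,2].max())
for p in ((o+[0,0,.2]),(np.array([.5645,-.1805,.2]))):
    for psi in(YAW,YAW+np.pi,np.deg2rad(-19.7),np.deg2rad(160.3)): print(r.solve_ik(p,down(psi)))
E
```

```text
hole [0.50001815 0.05647678 0.        ] jig [0.49092768 0.09748121 0.        ] tip 0.025
plane dist of hinge (exp -.01) -0.009282530717332056
block x [-0.05354389  0.05513942] y min [-0.06008776 -0.05889417]
tab x [-0.01595164  0.01788531] ztop 0.15169957030696846
[ 4.27730019e-02  3.52359666e-01  1.67627987e+00 -4.44089210e-16
  1.11295311e+00 -1.75393155e-01]
[ 4.27730019e-02  3.52359666e-01  1.67627987e+00 -4.44089210e-16
  1.11295311e+00  2.96619950e+00]
[ 4.27730019e-02  3.52359666e-01  1.67627987e+00 -4.44089210e-16
  1.11295311e+00  3.86602865e-01]
[ 4.27730019e-02  3.52359666e-01  1.67627987e+00 -4.44089210e-16
  1.11295311e+00 -2.75498979e+00]
[-4.38749022e-01  5.12031476e-01  1.41416071e+00 -4.44089210e-16
  1.21540047e+00 -6.56915179e-01]
[-4.38749022e-01  5.12031476e-01  1.41416071e+00 -4.44089210e-16
  1.21540047e+00  2.48467748e+00]
[-4.38749022e-01  5.12031476e-01  1.41416071e+00 -4.44089210e-16
  1.21540047e+00 -9.49191594e-02]
[-4.38749022e-01  5.12031476e-01  1.41416071e+00 -4.44089210e-16
  1.21540047e+00  3.04667349e+00]
```

```bash
python3 - <<'E'
from h import *
o=np.array([.4910,.0978,0]); q=down(YAW)
def pt(th,rad=.126,clr=0.):
    y=.055-rad*np.cos(th)+(.01+clr)*np.sin(th)+.011*min(1,1.3*np.sin(max(th,0))); z=.03+rad*np.sin(th)+(.01+clr)*np.cos(th)
    return o+y*JY+[0,0,z+r.tip_extent]
command_gripper(0.0,40)
r.reach(pt(.97,clr=.04)+[0,0,.03],q)
r.move_straight(pt(.97,clr=.01),speed=.2)
for th in np.arange(.85,-.01,-.1):
    hit=r.move_straight(pt(max(th,.0)+.005),speed=.12,max_force=25)
    s=r.read_state();print(round(th,2),hit,s["eef_pos"][2].round(4),s["contact_force"].round(1))
    if hit:break
hit=r.move_straight(pt(0)-[0,0,.004],speed=.04,max_force=12)
r.hold(.3);s=r.read_state();print(hit,s["eef_pos"],s["contact_force"],s["time_s"])
i,X=cloud("top");cv2.imwrite("pics/shut.png",cv2.resize(i[190:285,205:300,::-1],None,fx=5,fy=5))
E
```

```text
0.85 False 0.1571 [ 0.6  0.6 -0.2]
0.75 False 0.1487 [-0.6 -0.3  0.3]
0.65 False 0.1396 [ 0.3  0.4 -0.2]
0.55 False 0.1297 [-0.1 -0.1  0.6]
0.45 False 0.1192 [ 0.  -0.7  0.6]
0.35 False 0.108 [-0.2  0.2  0.1]
0.25 False 0.0963 [-0.3  0.2 -0.3]
0.15 False 0.0843 [-0.9 -0.1 -0.5]
0.05 False 0.0719 [-0.5 -0.2  0.2]
True [0.50700167 0.02908624 0.06493142] [-2.73494208 -0.03989153 10.52513235] 6.6083
```

View pics/shut.png

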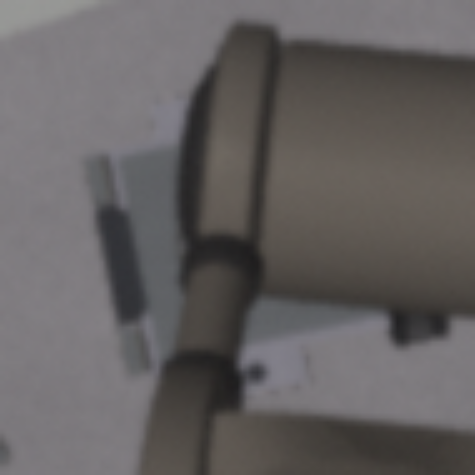

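The leaf is shut: the plate lies flat, and contact came at tip z = 40 mm. Next are matching wrist views over the hole and over the pin.

```bash
python3 - <<'E'
from h import *
q=down(np.deg2rad(-19.7))
s=r.read_state();p=np.array(s["eef_pos"]);r.move_straight(p+[0,0,.04],speed=.2)
command_gripper(.05,60)
out=[]
for n,p in(("hole",[.5000,.0568,.22]),("pin",[.5645,-.1805,.27])):
    r.reach(p,q);r.hold(.25);i,X=cloud("wrist");np.savez("w"+n,i=i,X=X,p=r.read_state()["eef_pos"]);out.append(i)
    print(r.read_state()["eef_pos"],r.read_state()["time_s"])
    if n=="hole": print("leaf z", np.nanmedian(X[(abs(X[...,0]-.49)<.04)&(abs(X[...,1]-.1)<.03)][:,2]))
cv2.imwrite("pics/w.png",cv2.resize(np.hstack(out)[...,::-1],(800,300)))
E
```

```text
[0.49968964 0.05657767 0.21888977] 8.4917
leaf z 0.2629042929359041
[ 0.56458853 -0.1793462   0.27005386] 9.775
```

View pics/w.png

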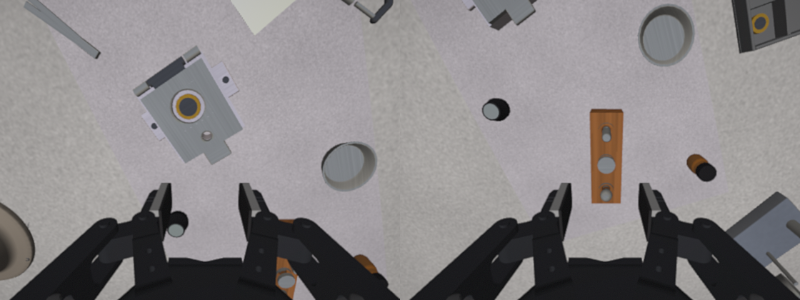

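```bash
python3 - <<'E'
from h import *
m=optics.camera_model("wrist");print(m)
print(r.read_state()["eef_rot"])
z=np.load("whole.npz");print(z["X"][180,250],z["X"][130,220],z["X"][300,50],np.nanmedian(z["X"][...,2]),z["p"])
z=np.load("wpin.npz");print(z["X"][178,285],z["X"][230,285])
E
```

```text
{'K': array([[295.76228261,   0.        , 286.81609273],
       [  0.        , 295.76228261, 208.31693984],
       [  0.        ,   0.        ,   1.        ]]), 'k1': -0.017923809722095917, 'tool_from_camera': array([[ 4.51900785e-04, -9.47746675e-01, -3.19023567e-01,
         8.29331982e-02],
       [ 9.99999248e-01,  6.46633894e-05,  1.22441090e-03,
        -5.94119657e-04],
       [-1.13980221e-03, -3.19023880e-01,  9.47745992e-01,
        -1.17605909e-01],
       [ 0.00000000e+00,  0.00000000e+00,  0.00000000e+00,
         1.00000000e+00]])}
[ 8.17174567e-01  5.76390253e-01  9.53662293e-06 -6.20887141e-05]
[0.46796696 0.08225398 0.03970979] [0.45910589 0.13832764 0.04006935] [ 1.40337730e-01  1.23113432e-02 -9.98467335e-05] 0.0008693414341575251 [0.49968964 0.05657767 0.21888977]
[ 0.56365265 -0.17466736  0.03816109] [ 0.54432117 -0.22906917  0.06213663]
```

```bash
python3 - <<'E'
from h import *
a=[cv2.resize(np.load(f)["i"][150:220,255:325],(490,490),interpolation=2)[:, 45:445] for f in("whole.npz","wpin.npz")]
cv2.imwrite("pics/wc.png",np.hstack(a)[...,::-1])
S=np.load("wpin.npz")["X"];m=(S[...,2]>.083)&(S[...,2]<.096)&(abs(S[...,0]-.5645)<.02)&(abs(S[...,1]+.18)<.02)
print("pin top",S[m].mean(0),m.sum(),np.argwhere(m).mean(0),(S[m].max(0)+S[m].min(0))/2)
H=np.load("whole.npz")["X"];d=np.hypot(H[...,0]-.5,H[...,1]-.0568);m=(d<.02)&(H[...,2]<.037)
print("hole low pts",H[m].mean(0),m.sum(),np.argwhere(m).mean(0))
for z in(.0398,):
    m=(d<.05)&(abs(H[...,2]-z)<.002);print(m.sum(),"flat tilt",np.linalg.lstsq(np.c_[H[m][:,:2],np.ones(m.sum())],H[m][:,2],rcond=None)[0])
E
```

```text
pin top [ 0.56634557 -0.17898755  0.08923469] 144 [191.79861111 288.58333333] [ 0.56615372 -0.17982762  0.08743483]
hole low pts [0.50015711 0.05222787 0.01650666] 140 [190.60714286 289.22857143]
4971 flat tilt [ 0.00089593 -0.0001033   0.03952575]
```

View pics/wc.png

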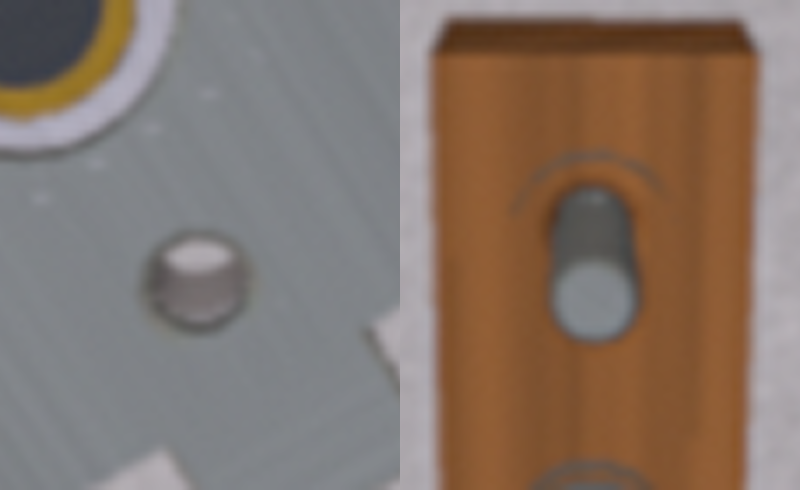

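```bash
cat >> h.py <<'E'
def wray(u,v,z,p,q):
    from scipy.spatial.transform import Rotation as R
    m=optics.camera_model("wrist");x=cv2.undistortPoints(np.array([[[u,v]]],float),np.array(m["K"]),np.array([m["k1"],0,0,0.]))[0,0]
    T=np.array(m["tool_from_camera"]);M=R.from_quat(q).as_matrix();c=p+M@T[:3,3];d=M@T[:3,:3]@np.array([*x,1]);return c+d*(z-c[2])/d[2]
E
python3 - <<'E'
from h import *
q=r.read_state()["eef_rot"]
print(wray(289.3,190.0,.04,np.load("whole.npz")["p"],q),wray(288.7,192.4,.09,np.load("wpin.npz")["p"],q))
S=np.load("top.npz")["X"]
s=r.read_state();print(s["eef_pos"],s["contact_force"])
E
```

```text
[0.50295598 0.05878115 0.04      ] [ 0.5663103  -0.17967202  0.09      ]
[ 0.56458853 -0.1793462   0.27005386] [ 0.22924178 -0.00648603 -0.0919373 ]
```

```bash
python3 - <<'E'
from h import *
q=down(np.deg2rad(-19.7)); p=np.array([.5654,-.1802,.0]); zt=.009+.064+.006
r.move_straight(p+[0,0,.15],q,speed=.2)
hit=r.move_straight(p+[0,0,zt],q,speed=.08,max_force=15);s=r.read_state();print(hit,s["eef_pos"],s["contact_force"])
command_gripper(0.0,60);r.hold(.2);s=r.read_state();e=np.array(s["eef_pos"]);print(e,s["grip_width"],s["grip_force"],s["contact_force"])
hit=r.move_straight(e+[0,0,.065],speed=.08,max_force=25);print(hit)
t=np.array([.5654-.064,-.1802+.238,e[2]+.065]); np.save("t",np.r_[t,e[2]])
r.reach(t,q)
r.move_straight([*t[:2],e[2]-.009+.055],speed=.1);r.hold(.3)
i,X=cloud("wrist");s=r.read_state();print(s["eef_pos"],s["grip_width"],s["grip_force"],s["time_s"])
j,_=cloud("scene");np.savez("hov",i=i,j=j,X=X)
cv2.imwrite("pics/hov.png",np.hstack([cv2.resize(i[150:350,190:390],(400,400),interpolation=2),cv2.resize(j[170:250,265:345],(400,400),interpolation=2)])[...,::-1])
E
```

```text
False [ 0.56576427 -0.1803595   0.07953218] [ 0.32406284 -0.56796171  0.06685291]
[ 0.56562519 -0.18028109  0.07950518] 0.012394150950527412 58.61244964879006 [-1.13581443 -0.38134496  4.78697946]
False
[0.50162116 0.05774558 0.12583533] 0.0126635401998655 58.522455766797066 14.8167
```

View pics/hov.png

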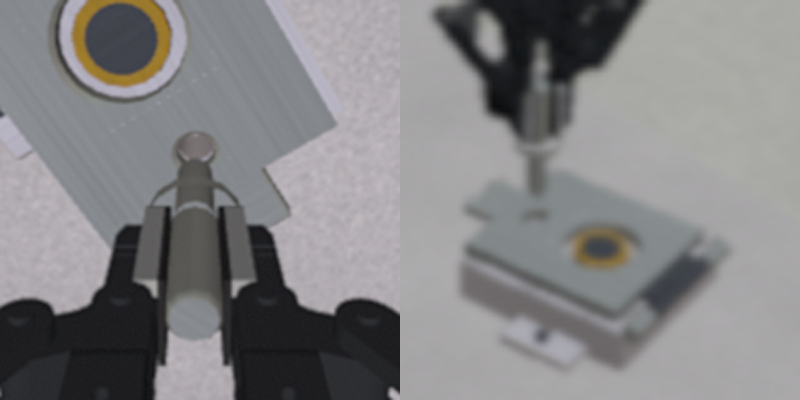

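```bash
python3 - <<'E'
from h import *
s=r.read_state();p=np.array(s["eef_pos"]);q=s["eef_rot"]
from scipy.spatial.transform import Rotation as R
M=R.from_quat(q).as_matrix()
zf=p[2]-(.0795-.009)
for n,u,v,z in(("hole",287.75,223.25,.04),("top",286.75,308,zf+.081),("footfar",287.25,229.7,zf),("taperfar",287.25,229.7,zf+.004)):
    x=wray(u,v,z,p,q);print(n,x,"tool xy mm",((x-p)@M)[:2]*1e3)
print(zf)
E
```

```text
hole [0.50290538 0.06032112 0.04      ] tool xy mm [2.82950374 0.36211903]
top [0.50160164 0.05929814 0.13630486] tool xy mm [ 1.44237881 -0.46496363]
footfar [0.50293732 0.06164977 0.05530486] tool xy mm [ 4.09360514 -0.0468725 ]
taperfar [0.50348906 0.0632321  0.05930486] tool xy mm [ 5.76996086 -0.058532  ]
0.05530486063590076
```

Hole centre is about 1.5 mm ahead of the pin along tool x and 0.5 mm off in y. I'll correct for that and insert.

```bash
python3 - <<'E'
from h import *
from scipy.spatial.transform import Rotation as R
s=r.read_state();p=np.array(s["eef_pos"]);M=R.from_quat(s["eef_rot"]).as_matrix();q=down(np.deg2rad(-19.7))
b=np.array([.5014,.0578,0])+M[:,0]*.0015+M[:,1]*.0005;b[2]=0
Z=.0705
def rep(h): s=r.read_state();print(h,"foot",(s["eef_pos"][2]-Z).round(4),s["eef_pos"].round(4),s["contact_force"].round(1),s["torque"].round(2),s["time_s"]);return s
r.move_straight(b+[0,0,Z+.046],q,speed=.05);r.hold(.1);rep(0)
h=r.move_straight(b+[0,0,Z+.028],q,speed=.03,max_force=8);s=rep(h)
if not h:
    h=r.move_straight(b+[0,0,Z+.006],q,speed=.03,max_force=10);rep(h)
E
```

```text
0 foot 0.0459 [0.5023 0.0591 0.1164] [ 0.5  0.5 -0.1] [-0.   -0.03 -0.  ] 15.3
False foot 0.0278 [0.5022 0.0588 0.0983] [-0.3 -3.2 -2.5] [-0.74  0.01 -0.01] 16.05
False foot 0.0055 [0.5024 0.0587 0.076 ] [-1.  -5.7  0. ] [-1.06  0.01  0.04] 16.9333
```

```bash
python3 - <<'E'
from h import *
q=down(np.deg2rad(-19.7));Z=.0705
def rep(h): s=r.read_state();print(h,"foot",(s["eef_pos"][2]-Z).round(4),s["eef_pos"].round(4),s["contact_force"].round(1),s["torque"].round(2),s["grip_force"].round(1),s["time_s"])
t=np.array([.5022,.0581,Z+.006])
r.move_straight(t,q,speed=.02);r.hold(.2);rep(0)
h=r.move_straight(t-[0,0,.012],q,speed=.015,max_force=12);rep(h);r.hold(.5);rep(h)
i,X=cloud("wrist");j,_=cloud("scene")
cv2.imwrite("pics/end.png",np.hstack([cv2.resize(i[150:350,190:390],(400,400)),cv2.resize(j[170:250,265:345],(400,400),interpolation=2)])[...,::-1])
E
```

```text
Traceback (most recent call last):
AttributeError: 'float' object has no attribute 'round'
```

```bash
python3 - <<'E'
from h import *
q=down(np.deg2rad(-19.7));Z=.0705
def rep(h): s=r.read_state();print(h,"foot",(s["eef_pos"][2]-Z).round(4),s["eef_pos"].round(4),s["contact_force"].round(1),s["torque"].round(2),s["grip_force"],s["time_s"])
t=np.array([.5022,.0581,Z+.006])
rep(0)
h=r.move_straight(t-[0,0,.012],q,speed=.015,max_force=12);rep(h);r.hold(.5);rep(h)
i,X=cloud("wrist");j,_=cloud("scene")
cv2.imwrite("pics/end.png",np.hstack([cv2.resize(i[150:350,190:390],(400,400)),cv2.resize(j[170:250,265:345],(400,400),interpolation=2)])[...,::-1])
E
```

```text
0 foot 0.0059 [0.5021 0.0583 0.0764] [ 0.3 -1.4 -1.9] [-0.15  0.05 -0.07] 58.51239070063457 17.3833
True foot 0.0039 [0.5024 0.0582 0.0744] [-0.6  0.3  6.1] [-0.02  0.26 -0.02] 59.23817915841937 17.7583
True foot 0.0039 [0.5024 0.0582 0.0744] [-1.  -0.8  6. ] [0.08 0.21 0.02] 59.23587725730613 18.2583
```

View pics/end.png

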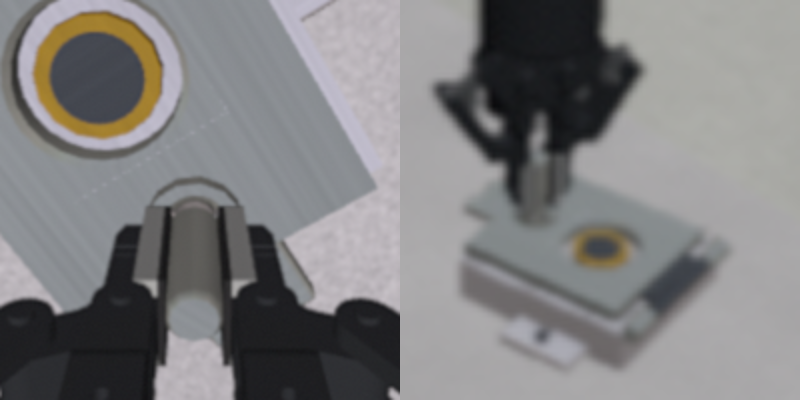

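The pin is seated: foot at 4 mm, collar on the plate, pressing with about 6 N. I'll add a little push for margin and hand in.

```bash
python3 - <<'E'
from h import *
def rep(h): s=r.read_state();print(h,s["eef_pos"].round(4),s["contact_force"].round(1),s["grip_force"],s["time_s"]);return s
s=r.read_state();e=np.array(s["eef_pos"])
h=r.move_straight(e-[0,0,.004],speed=.01,max_force=6);r.hold(.5);f=rep(h)["contact_force"][2]
if f<8: h=r.move_straight(e-[0,0,.006],speed=.01,max_force=5);r.hold(.5);f=rep(h)["contact_force"][2]
if 7<f<25: print(r.finish_job())
E
```

```text
True [0.5024 0.0582 0.0744] [-2.1 -0.3  6.1] 59.20487768948078 19.0667
True [0.5024 0.0582 0.0744] [ 0.1 -0.3  4.9] 59.144740216434 19.775
```

```bash
python3 - <<'E'
from h import *
def rep(h): s=r.read_state();print(h,s["eef_pos"].round(4),s["contact_force"].round(1),s["grip_force"],s["time_s"]);return s
e=np.array(r.read_state()["eef_pos"])
for F in(12,18,25):
    h=r.move_straight(e-[0,0,.006],speed=.01,max_force=F);r.hold(.6);f=rep(h)["contact_force"][2]
    if f>9.5: break
r.hold(.5);f=rep(h)["contact_force"][2]
if 8<f<30: print(r.finish_job())
E
```

```text
True [0.5024 0.0582 0.0744] [-0.9 -0.7  5.4] 59.20738764340058 20.6333
True [0.5024 0.0582 0.0744] [-1.1 -0.7  6.5] 59.31146600050852 21.525
True [0.5024 0.0582 0.0744] [-1.8 -0.2  6.7] 59.39092551358044 22.4417
True [0.5024 0.0582 0.0744] [-1.1  0.3  8.2] 59.39321872545406 22.9417
the job is handed in; nothing more can be done
None
```

The jig is shut, with the pin seated through both holes (foot about 4 mm above the bench). I handed it in at about 23 s of the 54 s limit, still gripping at about 59 N and pressing down with 7–8 N; the verdict wasn't shown to me.

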